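# Wedge up a glued board joint and hold it flush

## Task

Two halves of a small board are being edge-glued on the wedge clamping board: one half is fixed against the fence, but the loose half has ridden up onto its edge. Get the loose half down flat on the base, then slide the beech wedge, thin end first and standing on its narrow side, into the tapering gap between the loose half and the slanted cleat from the end where the gap is wide enough, until it is tight and the joint is closed. Let go of the wedge, then press the loose half down with the fingers so that it sits flush with the fixed half, and finish while still pressing it down, so that the glue can grab; leave the glue bottle, brush and mallet where they are.

Things in the scene. Friction and masses are not known exactly. Their poses are not given: they have to be found in the camera images.
- jig: wedge clamping board, fixed: plywood base 220 x 230 x 15 mm (x, y, z), origin at the centre of its underside, z up. Standing on the base, all 14 mm high (tops 29 mm over the bench): fence (x 85 to 106 mm), fixed half-board against it (x 25 to 85, y -80 to 80 mm), end stop (x -19 to 85, y -100 to -80 mm) and, towards -x, the slanted cleat (see point cleat_wide)
- cleat_wide (a point): on the jig: top +y end of the cleat's working face, 29 mm over the bench, axes as the jig. The cleat is a bar 32 x 115 mm, turned 10.1 degrees anticlockwise (from above) from the jig's y; its face runs in the jig frame from here (x -63, y 82 mm) to x -43, y -32 mm. Joint closed, the gap from loose half to cleat is 28 mm wide here and 8 mm at the other end: the wedge goes in here, towards -y
- loose_board: loose half-board, wood, 60 x 160 x 14 mm (x, y, z), about 0.16 kg; origin at the centre of its underside. At the start its +x edge (joint edge) lies about 8 mm over the fixed half and its -x edge on the base, tilted about 16 degrees; pushed 10 mm towards the cleat (jig -x) it drops flat on the base, and can then slide up to 8 mm off the joint before the cleat stops it. Closed, its -x edge is at jig x -35 mm
- joint_mid (a point): on the jig: middle of the top edge of the fixed half's joint face, 29 mm over the bench; axes as the jig (x across the joint, away from the loose half; y along it; z up)
- edge_left (a point): on the loose half: top edge of its joint face, 70 mm to +y of its middle; closed and flush it lies at x 0, z 0 of joint_mid
- edge_right (a point): on the loose half: top edge of its joint face, 70 mm to -y of its middle; closed and flush it lies at x 0, z 0 of joint_mid
- wedge: beech wedge 90 mm long, thickness 22 mm at one end tapering to 6 mm at the other, 50 g; stands on a narrow side, 32 mm high, on the bench left of the jig. Origin: middle of its straight face, 16 mm above its underside. y axis level along that face, thick to thin end; z axis level, from the straight face to the slanted one (14 mm apart there); x straight down. In the gap it jams and stays when let go
- thin_end (a point): on the wedge: middle of its thin end
- wedge_seat (a point): on the jig: on top of the base (15 mm over the bench), at jig x -35, y 0 mm, axes as the jig: 16 mm under the wedge's origin when the wedge is tight, straight face against the loose half, slanted face against the cleat, and the joint closed. Each 1 mm that the joint stands open leaves the wedge 5.6 mm short (towards +y)
- glue_bottle: standing glue bottle 44 mm across, 148 mm high, right of the jig; origin at the centre of its underside; leave alone
- flux_brush: lying flat brush 180 mm long with wooden handle, right of the jig; leave alone
- mallet: lying mallet 264 mm long, at the far left; leave alone
Mind the look-alikes: they are no part of the job. Several things have the shape of the wedge; the one meant has the colours described above.

How it is judged (in metres and radians):
On the way, in this order (a step that is already met when the one before it is completed fails the run):
1. the loose half lies flat on the base (angle between loose_board's own z axis and vertical below 0.03 rad and z of loose_board in the frame of jig between 0.013 and 0.0165 m), for 0.2 s.
2. the wedge has been pushed tight in the tapering gap, thin end first, and the joint is closed (y of wedge in the frame of wedge_seat between -0.012 and 0.01 m and x of wedge in the frame of wedge_seat between -0.006 and 0.004 m and z of wedge in the frame of wedge_seat between 0.012 and 0.02 m and y of thin_end in the frame of wedge_seat below -0.025 m and z of edge_left in the frame of joint_mid between -0.002 and 0.002 m and x of each of edge_left, edge_right in the frame of joint_mid above -0.002 m and z of edge_right in the frame of joint_mid between -0.002 and 0.002 m and contact force between wedge and loose_board above 1.5 N), for 0.1 s.
At the end, for the whole second after the job is handed in: Loose half flat (0.03 rad), its joint edge flush with the fixed half and the joint closed, both within 2 mm; wedge on the base, thin end leading, 12 mm beyond to 10 mm short of its seat, and let go; fingers pressing the loose half with over 3 N; all at rest (all of step 1 and z of edge_left in the frame of joint_mid between -0.002 and 0.002 m and x of each of edge_left, edge_right in the frame of joint_mid above -0.002 m and z of edge_right in the frame of joint_mid between -0.002 and 0.002 m and y of wedge in the frame of wedge_seat between -0.012 and 0.01 m and x of wedge in the frame of wedge_seat between -0.006 and 0.004 m and z of wedge in the frame of wedge_seat between 0.012 and 0.02 m and y of thin_end in the frame of wedge_seat below -0.025 m and contact force between the fingers and loose_board above 3 N and contact force between the fingers and wedge below 0.5 N and linear speed of each of loose_board, wedge below 0.01 m/s); the arm keeps its last pose, push and grip.
It fails at once if the glue bottle is knocked over or moved more than 3 cm (angle between glue_bottle's own z axis and vertical above 0.4 rad or distance of glue_bottle from where it was at the start of the episode above 0.03 m).
It fails at once if the brush is moved more than 3 cm (distance of flux_brush from where it was at the start of the episode above 0.03 m).
It fails at once if the mallet is moved more than 3 cm (distance of mallet from where it was at the start of the episode above 0.03 m).
It also fails if it takes over 67 s, if anything falls off the work surface, if the arm or the gripper's body presses on something with over 40 N, if the wrist force passes 120 N, or if a joint passes its speed limit or range.

## Robot

A 6-joint arm with a two-finger parallel gripper is mounted at the origin on a cart in front of the work surface, level with it; the furniture and walls round the work are solid. World frame = base frame: x ahead of the robot, y to its left, z up, the work surface at z = 0. Lengths are in m, angles in degrees, forces in N, time in s.
With the tool pointing down it reaches from about 0.4 to 0.925 m from the base axis. Payload 12.5 kg.
Tool frame: the origin (TCP) lies at the very end of the fingers, on their centre line; the grasp point (between the pads) lies ctrl.grip_depth behind it (ctrl.grip_depth is the distance from the TCP to the grasp point, in m); z points along the fingers, y is the direction in which the jaws open and shut (so a half turn about z gives the same grasp; the last joint's range is limited). The gripper opens to 95 mm and grips with 3 to 60 N. Pads are 20 mm wide; open, the fingers measure 119 mm over their backs; the gripper's body (75 mm by 180 mm) begins 59 mm behind the grasp point.
Start: joints at [67.918, 28.126, 89.318, -0, 62.55, -6.05], TCP at [0.173, 0.601, 0.179] pointing down, gripper open.
Joint ranges: [-177.58, 177.58], [-47.91, 125.51], [2.72, 160], [-65.01, 245.01], [3.68, 167.84], [-153.87, 153.87]. Speed limits (degrees/s): [127.2, 127.2, 159.86, 180, 180, 180].

## Interface

Orientations are given as [roll, pitch, yaw] about the fixed x, y, z axes, in that order (R = Rz(yaw) Ry(pitch) Rx(roll)).
In Python, from cell import sensors, get_image, workorder, ctrl gives the robot as it stands. The module is installed in compiled form; this text tells all that it offers.
- The arm moves only by the tool drive_tool, never from a script. Its argument "plan" is a list of rows, each a list of 7 numbers: the turn, a rotation vector about the tool's x, y, z in degrees, then the shift along the tool's x, y, z in m, then the closure, from 0 (fully open) to 1 (shut). In form: [[wx, wy, wz, x, y, z, grip], ...]. A call has 1 to 20 rows; each row is the pose to reach, as a shift and turn from the pose commanded when the call began, along the tool's axes at that moment; what a row does not reach only later rows make up. A row lasts 1/8 s, in which the tool goes at most 62.5 mm and 10.7 degrees, less where a joint would pass 70% of its speed; a pose out of reach is approached as far as the arm can. A call with a gripper value outside its range is refused whole. The fingers move at their own pace and stop on an object; the grip force is fixed at half the most. Time passes only in rows, so rows that repeat a pose let the fingers close. It gives the time, the measured TCP pose, the force and the opening at its end, in the units of the state.
- sensors.state(): the state, without advancing time (a new reading comes with each control period).
- get_image(name): name is "scene" or "top" or "wrist"; returns a dict with "img" (480x640x3 uint8, red, green, blue), "fov_y" (degrees; the focal length in pixels is half the picture's height over the tangent of half this angle, whatever the lens; pixels are square), "cx", "cy" (the principal point, pixels), "extrinsics" (4x4, takes a point from world to camera coordinates); the wrist camera has in their place "tool_from_camera" (4x4, takes a point from camera to tool coordinates, whose origin is the TCP and whose axes are the flange's). Camera axes: x right, y up, looking along -z (the intrinsics and any distortion apply to the point x, -y, -z); pixel columns grow to the right and rows downward; lengths in m; the calibration is good to about 2 mm. A picture is of the moment at which its call begins: read the wrist's pose just before it. There is no depth.
- workorder.job_done(): hands the job in, once; it reports no verdict.
The state is a dict: "time_s": time; "joint_pos": joint angles; "joint_velocities": joint speeds; "joint_efforts": joint torques, N m; "position": TCP position; "ee_rot": TCP orientation; "contact_force": force on the tool from outside, world axes, zero at the start; "moment": the same for the moment, N m; "gripper_width": opening from 0.0 (shut) to 1.0 (fully open).
Only numpy, scipy, OpenCV 4.12 (cv2) and the standard library are available. Lean on these libraries where they do the work, as an engineer would, in place of code of your own. Each camera call takes 0.05 s, during which the arm holds its last target.

## Working session

There is one attempt and no reset: what is moved stays moved. The work goes in short steps, Python scripts to look and compute and a tool call to move; the robot and the scene stay as the last step left them, time stands still between calls to the robot, and variables do not carry over. Pictures are saved under pics/ and viewed, and the job is handed in when it is done.

Besides the shell and the picture viewer there is one more tool, called after ">>>" as name(argument=value, ...) on one line, values as JSON. drive_tool: Moves the arm, as the interface text tells. Its arguments: {"type":"object","properties":{"plan":{"type":"array","items":{"type":"array","items":{"type":"number"}}}},"required":["plan"]}

```bash
mkdir -p pics
cat > h.py <<'E'
import numpy as np, cv2
from cell import sensors,get_image,workorder,ctrl
def K(d):
    f=240/np.tan(np.radians(d["fov_y"]/2)); return f
def snap(n,fn):
    d=get_image(n); cv2.imwrite('pics/'+fn,d["img"][:,:,::-1]); np.save('pics/'+fn+'.npy',d,allow_pickle=True); return d
def load(fn): return np.load('pics/'+fn+'.npy',allow_pickle=True).item()
def ray(d,u,v):
    f=K(d); E=np.array(d["extrinsics"]); R=E[:3,:3];t=E[:3,3]
    c=-R.T@t; r=R.T@np.array([(u-d["cx"])/f,-(v-d["cy"])/f,-1]); return c,r
def onz(d,u,v,z):
    c,r=ray(d,u,v); return c+r*(z-c[2])/r[2]
def proj(d,p):
    f=K(d);E=np.array(d["extrinsics"]); q=E[:3,:3]@np.array(p)+E[:3,3]
    return np.array([d["cx"]+f*q[0]/-q[2], d["cy"]-f*q[1]/-q[2]])
E
python3 - <<'E'
from h import *
print(sensors.state(), ctrl.grip_depth)
for n in ["scene","top","wrist"]:
    d=snap(n,n+'0.png'); print(n,{k:v for k,v in d.items() if k!='img'})
E
```

```text
{'time_s': 0.0, 'joint_pos': array([ 6.79165773e+01,  2.81648529e+01,  8.93519676e+01, -2.04137275e-04,
        6.25485051e+01, -6.05149577e+00]), 'joint_velocities': array([ 0.0118637 ,  0.04884969,  0.0764496 ,  0.05992113, -0.0699723 ,
       -0.0091069 ]), 'joint_efforts': array([ 6.06727172e-04, -6.12658238e+01, -2.58184111e+01,  6.92920899e-02,
        4.81616892e-02, -9.06481546e-05]), 'position': array([0.17248639, 0.6004194 , 0.17874305]), 'ee_rot': array([-1.79935019e+02, -6.70673938e-03,  1.63968163e+02]), 'contact_force': array([-0.71626038, -0.32487835,  0.02545577]), 'moment': array([ 0.02528271, -0.01575451, -0.03086816]), 'gripper_width': 0.9996356756545625} 0.0188
scene {'fov_y': 53.77771850542789, 'cx': 320.3186439243874, 'cy': 236.47264928632688, 'extrinsics': array([[ 0.82759643, -0.56128031, -0.00696881, -0.36141966],
       [ 0.21014065,  0.2982882 ,  0.93105588, -0.21610738],
       [-0.52050462, -0.77200296,  0.36481006, -0.8339107 ],
       [ 0.        ,  0.        ,  0.        ,  1.        ]])}
top {'fov_y': 48.250306335551315, 'cx': 323.7780050342438, 'cy': 236.5495083191523, 'extrinsics': array([[-0.0183845 , -0.99978401, -0.00969234,  0.10124622],
       [ 0.99362262, -0.0193481 ,  0.11108436, -0.4866892 ],
       [-0.11124789, -0.0075883 ,  0.99376372, -1.51438139],
       [ 0.        ,  0.        ,  0.        ,  1.        ]])}
wrist {'fov_y': 67.33950196962226, 'cx': 323.8760544281028, 'cy': 237.67561391719426, 'tool_from_camera': array([[ 2.16853625e-04,  9.64751602e-01,  2.63162115e-01,
         7.26105887e-02],
       [ 9.99999557e-01,  3.19549130e-05, -9.41176819e-04,
         1.44122605e-04],
       [-9.16411167e-04,  2.63162203e-01, -9.64751168e-01,
        -2.04375485e-01],
       [ 0.00000000e+00,  0.00000000e+00,  0.00000000e+00,
         1.00000000e+00]])}
```

View pics/scene0.png

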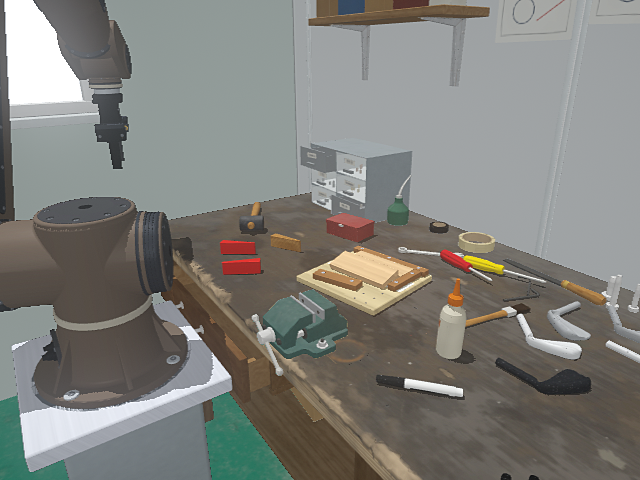

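View pics/top0.png

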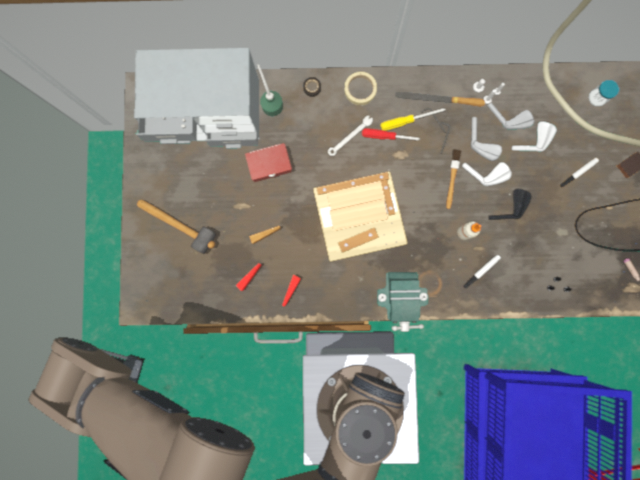

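View pics/wrist0.png

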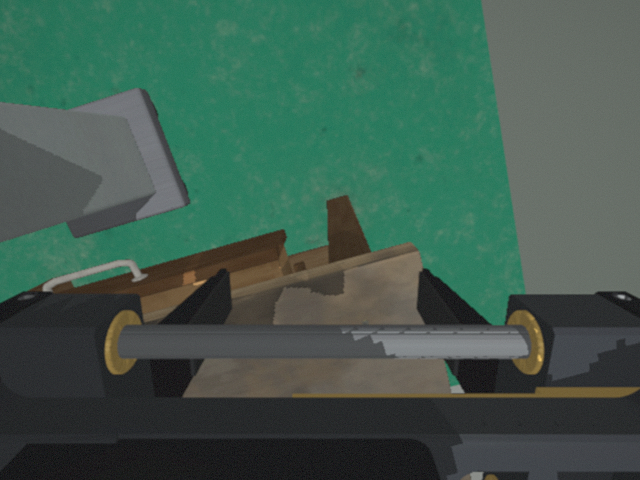

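Scene/top: jig at about (360,215) in top view (fence on the far side, cleat near), beech wedge at (265,234), red decoy wedges at (250,275),(290,290); mallet (180,225), bottle (470,230), brush (453,180). Zooming.

Run:
```python
from h import *
d=load('top0.png'); im=d['img'][:,:,::-1]
c=im[165:270,305:415]; cv2.imwrite('pics/z1.png',cv2.resize(c,None,fx=5.5,fy=5.5,interpolation=cv2.INTER_CUBIC))
c=im[215:255,240:290]; cv2.imwrite('pics/z2.png',cv2.resize(c,None,fx=10,fy=10,interpolation=cv2.INTER_CUBIC))
```

```text
(no output)
```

View pics/z1.png

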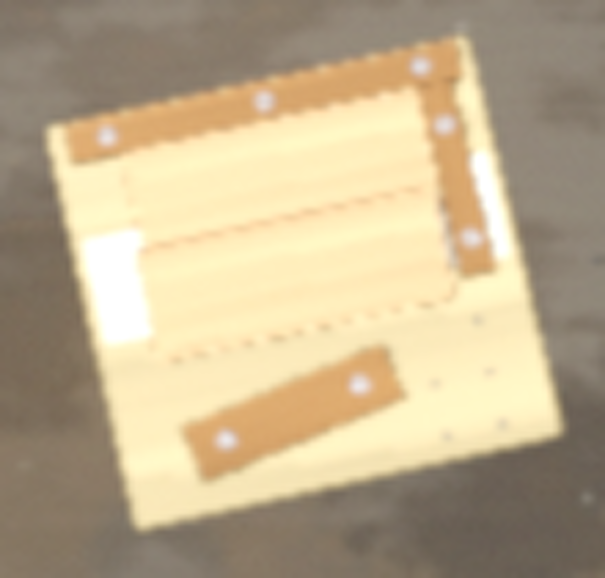

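View pics/z2.png

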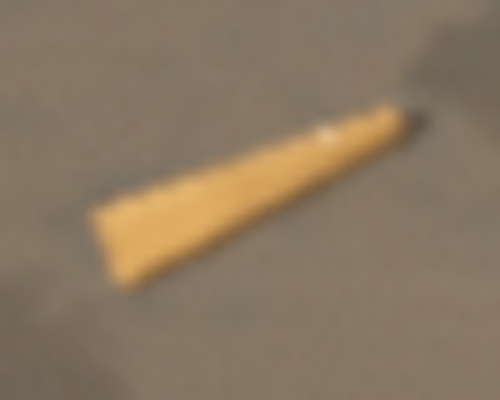

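Run:
```python
from h import *
d=load('top0.png')
cor=[(48,127),(465,38),(563,432),(137,528)]
jig=[(110,115),(110,-115),(-110,-115),(-110,115)]
P=np.array([onz(d,305+(u)/5.5-0.41,165+v/5.5-0.41,0.015)[:2] for u,v in cor])
J=np.array(jig)/1000
M,_=cv2.estimateAffinePartial2D(J,P); print(M, np.hypot(M[0,0],M[1,0]),np.degrees(np.arctan2(M[1,0],M[0,0])))
print(P, P-(J@M[:,:2].T+M[:,2]))
a=np.arctan2(M[1,0],M[0,0]);R=np.array([[np.cos(a),-np.sin(a)],[np.sin(a),np.cos(a)]])
for u,v in [(95,210),(395,105),(408,128),(120,290)]:
    p=onz(d,240+u/10-.45,215+v/10-.45,0.032); print(p, R.T@(p[:2]-M[:,2]))
```

```text
[[ 0.97304747 -0.19775491  0.54974086]
 [ 0.19775491  0.97304747 -0.01361774]] 0.9929392620925512 11.487908717102082
[[ 0.63465403  0.12012488]
 [ 0.67843154 -0.10337817]
 [ 0.46607838 -0.14810449]
 [ 0.41979946  0.07688682]] [[ 6.19761614e-04  8.91237407e-05]
 [-1.08635080e-03  3.86988107e-04]
 [ 6.30924760e-04 -8.33252529e-04]
 [-1.64364581e-04  3.57142186e-04]]
[0.49509715 0.30664378 0.032     ] [0.01023463 0.32472855]
[0.52383397 0.2200987  0.032     ] [0.02115934 0.23419399]
[0.51708599 0.21641694 0.032     ] [0.01381328 0.23192992]
[0.47185641 0.29952959 0.032     ] [-0.01395739  0.32238553]
```

```bash
cat >> h.py <<'E'
from scipy.spatial.transform import Rotation as Ro
A=np.radians(11.49); T0=np.array([0.5497,-0.0136])
RJ=np.array([[np.cos(A),-np.sin(A)],[np.sin(A),np.cos(A)]])
def j2w(x,y): return RJ@np.array([x,y])+T0
def w2j(p): return RJ.T@(np.array(p[:2])-T0)
def delta(p,yaw,start=None):
    """row from current pose to world p, tool down with yaw"""
    s=sensors.state() if start is None else start
    R=Ro.from_euler('xyz',s['ee_rot'],degrees=True)
    t=R.inv().apply(np.array(p)-s['position']); q=(R.inv()*Ro.from_euler('xyz',[180,0,yaw],degrees=True)).as_rotvec(degrees=True)
    return np.round(q,2),np.round(t,4)
def st():
    s=sensors.state(); print(round(s['time_s'],2),s['position'].round(4),s['ee_rot'].round(2),s['contact_force'].round(1),round(s['gripper_width'],3),'jig',w2j(s['position']).round(4)); return s
def wext(d,s):
    """add extrinsics to wrist dict"""
    W=np.eye(4); W[:3,:3]=Ro.from_euler('xyz',s['ee_rot'],degrees=True).as_matrix(); W[:3,3]=s['position']
    d['extrinsics']=np.linalg.inv(W@np.array(d['tool_from_camera'])); return d
def wsnap(fn):
    s=sensors.state(); d=wext(get_image('wrist'),s); cv2.imwrite('pics/'+fn,d["img"][:,:,::-1]); np.save('pics/'+fn+'.npy',d,allow_pickle=True); return d
E
python3 - <<'E'
from h import *
p=j2w(0.02,-0.11); print(delta([p[0],p[1],.25],101.5))
E
```

```text
(array([-4.000e-02,  2.000e-02,  6.247e+01]), array([-0.6007, -0.5745, -0.0707]))
```

>>> drive_tool(plan=[[0,0,62.5,-0.6,-0.575,-0.07,1],[0,0,62.5,-0.6,-0.575,-0.07,1],[0,0,62.5,-0.6,-0.575,-0.07,1],[0,0,62.5,-0.6,-0.575,-0.07,1],[0,0,62.5,-0.6,-0.575,-0.07,1],[0,0,62.5,-0.6,-0.575,-0.07,1],[0,0,62.5,-0.6,-0.575,-0.07,1],[0,0,62.5,-0.6,-0.575,-0.07,1],[0,0,62.5,-0.6,-0.575,-0.07,1],[0,0,62.5,-0.6,-0.575,-0.07,1],[0,0,62.5,-0.6,-0.575,-0.07,1],[0,0,62.5,-0.6,-0.575,-0.07,1],[0,0,62.5,-0.6,-0.575,-0.07,1],[0,0,62.5,-0.6,-0.575,-0.07,1],[0,0,62.5,-0.6,-0.575,-0.07,1],[0,0,62.5,-0.6,-0.575,-0.07,1],[0,0,62.5,-0.6,-0.575,-0.07,1],[0,0,62.5,-0.6,-0.575,-0.07,1]])

```text
time_s: 2.4
position: [0.5903, -0.1167, 0.2496]
ee_rot: [180.0, 0.0, 101.5]
contact_force: [-0.5, -0.2, -0.5]
gripper_width: 0.005
```

Run:
```python
from h import *
st(); wsnap('w1.png')
```

```text
2.4 [ 0.5903 -0.1167  0.2496] [179.98   0.   101.54] [-0.5 -0.2 -0.5] 0.005 jig [ 0.0192 -0.1091]
```

View pics/w1.png

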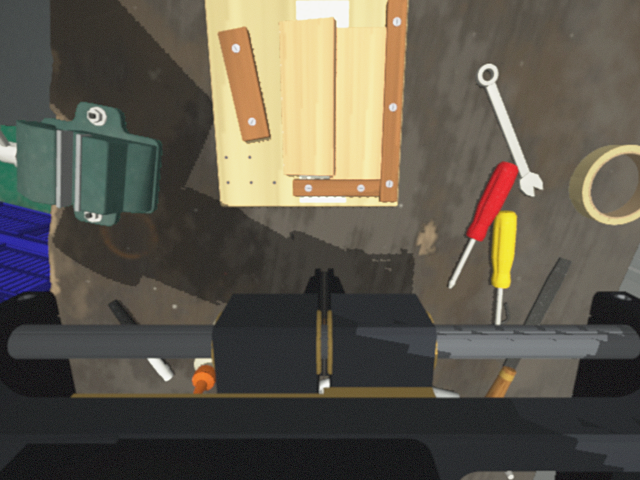

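The wrist view shows the jig: base corners at (222,206),(402,205), cleat face (247,28)-(270,137), tilted loose board with joint edge at column ~335.

Run:
```python
from h import *
d=load('w1.png')
im=d['img'][:,:,::-1][0:220,195:415]; cv2.imwrite('pics/z3.png',cv2.resize(im,None,fx=2.7,fy=2.7,interpolation=cv2.INTER_CUBIC))
for n,u,v,z in [('base-x-y',222,206,.015),('base+x-y',402,205,.015),('cleat wide -63,82',247,28,.029),('cleat end -43,-32',270,137,.029),('stop -19,-100',293,195,.029),('fence 106,-?',398,201,.029),('joint edge top',336,175,.045),('board -x',282,173,.029)]:
    print(n,w2j(onz(d,u,v,z)).round(4))
```

```text
base-x-y [-0.1047 -0.1146]
base+x-y [ 0.1172 -0.1131]
cleat wide -63,82 [-0.0605  0.0781]
cleat end -43,-32 [-0.0404 -0.0327]
stop -19,-100 [-0.0157 -0.0988]
fence 106,-? [ 0.109  -0.1059]
joint edge top [ 0.0344 -0.0738]
board -x [-0.028  -0.0731]
```

View pics/z3.png

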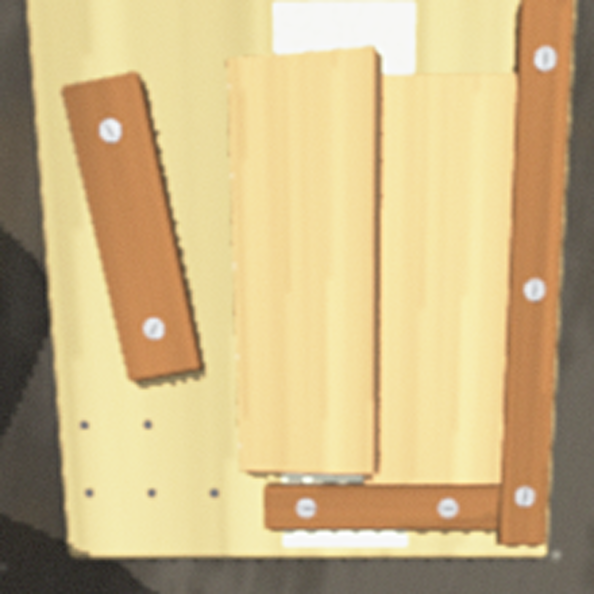

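```bash
sed -i 's/T0=np.array(\[0.5497,-0.0136\])/T0=np.array([0.5522,-0.0131])/' h.py
python3 - <<'E'
from h import *
st()
for z in (.08,.033):
  p=j2w(0.064,0.003); print(delta([p[0],p[1],z],101.5))
E
```

```text
2.45 [ 0.5903 -0.1169  0.2496] [179.98   0.   101.52] [-0.3 -0.1  0. ] 0.005 jig [ 0.0167 -0.1093]
(array([0.02, 0.  , 0.02]), array([0.1123, 0.0473, 0.1696]))
(array([0.02, 0.  , 0.02]), array([0.1123, 0.0473, 0.2166]))
```

>>> drive_tool(plan=[[0,0,0,0.112,0.047,0.08,1],[0,0,0,0.112,0.047,0.14,1],[0,0,0,0.112,0.047,0.17,1],[0,0,0,0.112,0.047,0.195,1],[0,0,0,0.112,0.047,0.21,1],[0,0,0,0.112,0.047,0.2166,1],[0,0,0,0.112,0.047,0.2166,1],[0,0,0,0.112,0.041,0.2166,1],[0,0,0,0.112,0.035,0.2166,1],[0,0,0,0.112,0.032,0.2166,1],[0,0,0,0.112,0.029,0.2166,1],[0,0,0,0.112,0.029,0.2166,1]])

```text
time_s: 3.95
position: [0.5965, -0.0021, 0.0328]
ee_rot: [180.0, -0.0, 101.5]
contact_force: [-0.5, 0.1, -1.1]
gripper_width: 0.005
```

Run:
```python
from h import *
st()
d=snap('scene','s1.png'); c=d['img'][:,:,::-1][200:330,270:450]; cv2.imwrite('pics/z4.png',cv2.resize(c,None,fx=4,fy=4,interpolation=cv2.INTER_CUBIC))
```

```text
3.95 [ 0.5965 -0.0021  0.0328] [179.99  -0.   101.47] [-0.5  0.1 -1.1] 0.005 jig [0.0456 0.002 ]
```

View pics/z4.png

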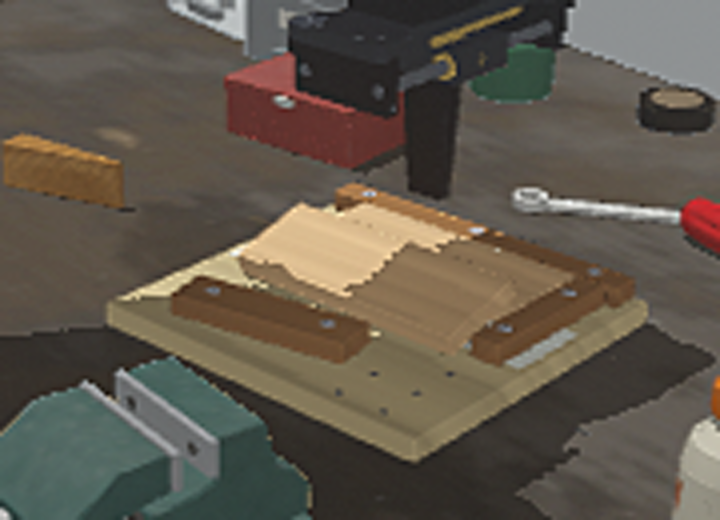

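Run:
```python
from h import *
d=load('s1.png')
s=sensors.state()
def z(p): return ((proj(d,p)-[270,200])*4).round(0)
print(z(s['position']))
for x,y,h in [(-.11,-.115,.015),(.106,.1,.029),(.11,-.115,.015),(-.063,.082,.029),(-.043,-.032,.029)]: print(x,y,z([*j2w(x,y),h]))
```

```text
[424. 248.]
-0.11 -0.115 [415. 438.]
0.106 0.1 [363. 182.]
0.11 -0.115 [651. 300.]
-0.063 0.082 [201. 270.]
-0.043 -0.032 [373. 320.]
```

Run:
```python
from h import *
d=snap('scene','s2.png'); c=d['img'][:,:,::-1][200:330,270:450]; cv2.imwrite('pics/z5.png',cv2.resize(c,None,fx=4,fy=4,interpolation=cv2.INTER_CUBIC))
s=st()
for h in (0,.03,.05,.08): print(((proj(d,s['position']+[0,0,h])-[270,200])*4).round(0))
wsnap('w2.png')
```

```text
4.05 [ 0.5967 -0.0021  0.0327] [179.99  -0.   101.47] [ 0.3  0.8 -0.8] 0.008 jig [0.0458 0.0019]
[425. 248.]
[426. 202.]
[428. 170.]
[429. 122.]
```

View pics/z5.png

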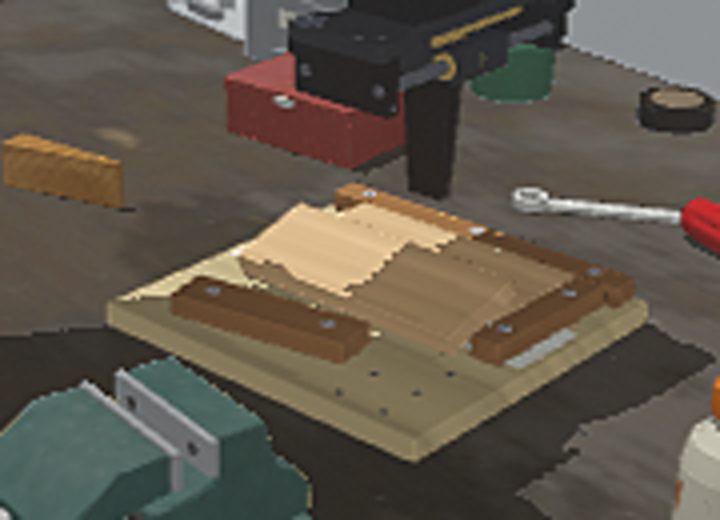

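View pics/w2.png

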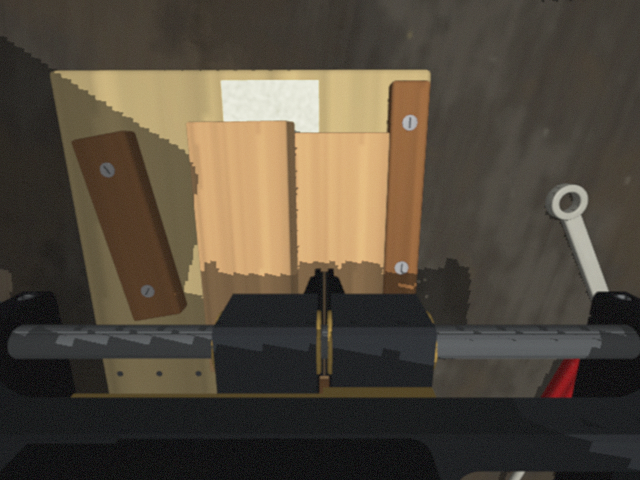

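Run:
```python
from h import *
d=load('scene0.png')
P=[0.17248639, 0.6004194 , 0.17874305]
for h in (0,.03,.06,.1): print(proj(d,np.array(P)+[0,0,h]).round(1))
c=d['img'][:,:,::-1][60:190,60:170]; cv2.imwrite('pics/z6.png',cv2.resize(c,None,fx=5,fy=5,interpolation=cv2.INTER_CUBIC))
s=sensors.state();d=wext(load('w2.png'),s); print(proj(d,s['position']), proj(d,s['position']+[0,0,.03]))
for x,y,h in [(-.11,.115,.015),(.11,.115,.015),(.106,.1,.029),(.085,.08,.029),(-.063,.082,.029),(-.043,-.032,.029)]: print(x,y,proj(d,[*j2w(x,y),h]).round(1))
```

```text
[120.9 177.2]
[119.2 166.6]
[117.4 155.8]
[115.  141.2]
[321.60628037 266.41844575] [321.30480567 285.96158294]
-0.11 0.115 [45.9 67.2]
0.11 0.115 [434.7  67.2]
0.106 0.1 [432.8  92.5]
0.085 0.08 [392.1 131.1]
-0.063 0.082 [124.3 127.4]
-0.043 -0.032 [181.9 315. ]
```

View pics/z6.png

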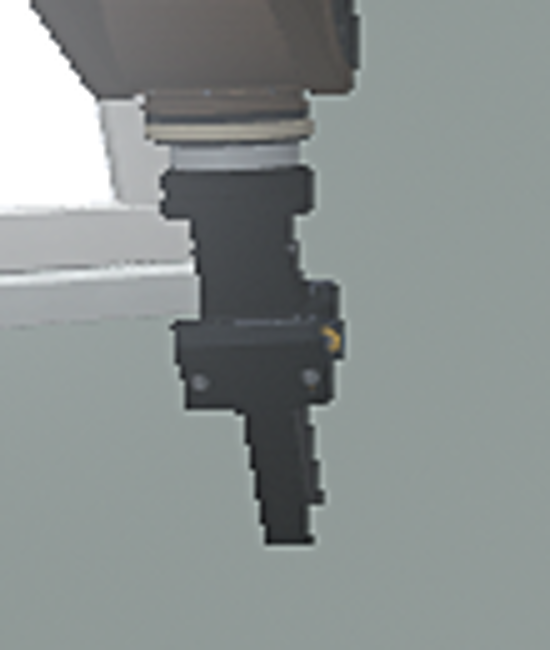

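Fingers look ~25–30 mm shorter in the picture than the TCP says; I'll check by contact force while pushing gently.

>>> drive_tool(plan=[[0,0,0,0,-0.003,0,1],[0,0,0,0,-0.005,0,1],[0,0,0,0,-0.007,0,1],[0,0,0,0,-0.008,0,1]])

```text
time_s: 4.6
position: [0.5886, -0.0037, 0.0327]
ee_rot: [180.0, -0.0, 101.5]
contact_force: [0.1, 0.1, 0.4]
gripper_width: 0.006
```

Run:
```python
from h import *
d=snap('scene','s3.png'); c=d['img'][:,:,::-1][200:330,270:450]; cv2.imwrite('pics/z7.png',cv2.resize(c,None,fx=4,fy=4,interpolation=cv2.INTER_CUBIC))
st()
```

```text
4.65 [ 0.5886 -0.0037  0.0328] [-1.8000e+02 -1.0000e-02  1.0147e+02] [0.4 0.5 0.6] 0.001 jig [0.0375 0.002 ]
```

View pics/z7.png

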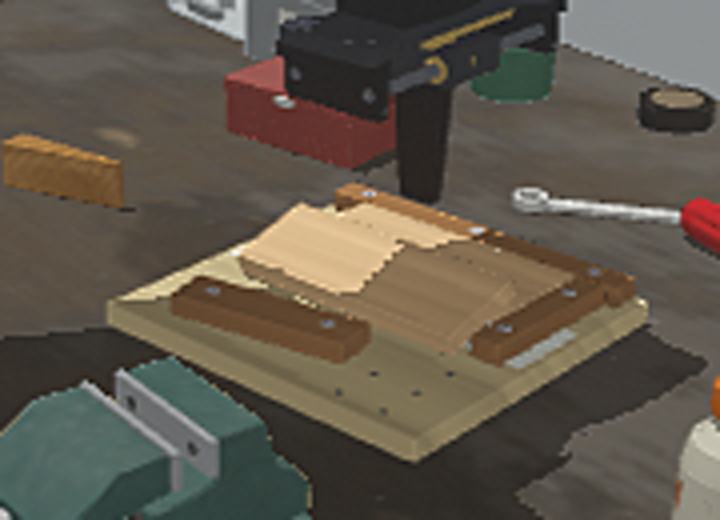

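No contact even 8 mm past expected. The real tips sit higher than the reported TCP; measure by touching down on the fixed half.

>>> drive_tool(plan=[[0,0,0,0,0.02,0,1],[0,0,0,0,0.02,0,1],[0,0,0,0,0.02,0.004,1],[0,0,0,0,0.02,0.008,1],[0,0,0,0,0.02,0.012,1],[0,0,0,0,0.02,0.012,1]])

```text
time_s: 5.4
position: [0.608, 0.0003, 0.0203]
ee_rot: [-180.0, -0.0, 101.5]
contact_force: [0.1, 0.1, -0.6]
gripper_width: 0.004
```

>>> drive_tool(plan=[[0,0,0,0,0,0.004,1],[0,0,0,0,0,0.008,1],[0,0,0,0,0,0.011,1],[0,0,0,0,0,0.011,1]])

```text
time_s: 5.9
position: [0.6082, 0.0003, 0.0094]
ee_rot: [-180.0, -0.0, 101.5]
contact_force: [1.0, -0.1, 0.4]
gripper_width: 0.007
```

Run:
```python
from h import *
d=snap('scene','s4.png'); c=d['img'][:,:,::-1][200:330,270:450]; cv2.imwrite('pics/z8.png',cv2.resize(c,None,fx=4,fy=4,interpolation=cv2.INTER_CUBIC))
st()
```

```text
5.95 [6.083e-01 3.000e-04 9.600e-03] [-1.7999e+02 -1.0000e-02  1.0147e+02] [-0.4 -0.  -0.4] 0.004 jig [0.0577 0.002 ]
```

View pics/z8.png

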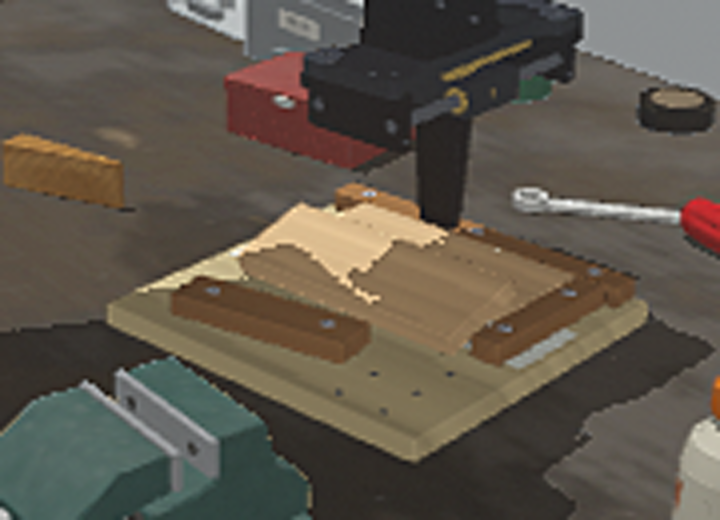

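>>> drive_tool(plan=[[0,0,0,0,0,0.002,1],[0,0,0,0,0,0.004,1],[0,0,0,0,0,0.006,1],[0,0,0,0,0,0.006,1]])

```text
time_s: 6.45
position: [0.6083, 0.0003, 0.0035]
ee_rot: [-180.0, -0.0, 101.5]
contact_force: [-0.6, -0.5, -0.4]
gripper_width: 0.007
```

>>> drive_tool(plan=[[0,0,0,0,0,0.0015,1],[0,0,0,0,0,0.003,1],[0,0,0,0,0,0.0045,1],[0,0,0,0,0,0.0045,1]])

```text
time_s: 6.95
position: [0.6083, 0.0003, -0.0009]
ee_rot: [-180.0, -0.0, 101.5]
contact_force: [-0.3, -0.7, -0.3]
gripper_width: 0.006
```

>>> drive_tool(plan=[[0,0,0,0,0,0.001,1],[0,0,0,0,0,0.002,1],[0,0,0,0,0,0.003,1],[0,0,0,0,0,0.003,1]])

```text
time_s: 7.45
position: [0.6083, 0.0003, -0.0039]
ee_rot: [-180.0, -0.0, 101.5]
contact_force: [0.7, 0.5, 0.1]
gripper_width: 0.002
```

Run:
```python
from h import *
d=snap('scene','s5.png'); c=d['img'][:,:,::-1][200:330,270:450]; cv2.imwrite('pics/z9.png',cv2.resize(c,None,fx=4,fy=4,interpolation=cv2.INTER_CUBIC))
s=st()
for z in (.029,.04,.05): print(((proj(d,[*s['position'][:2],z])-[270,200])*4).round(0))
```

```text
7.5 [ 6.084e-01  3.000e-04 -3.800e-03] [-180.     -0.    101.47] [ 0.  -0.  -0.2] 0.006 jig [0.0577 0.002 ]
[437. 247.]
[437. 231.]
[438. 215.]
```

View pics/z9.png

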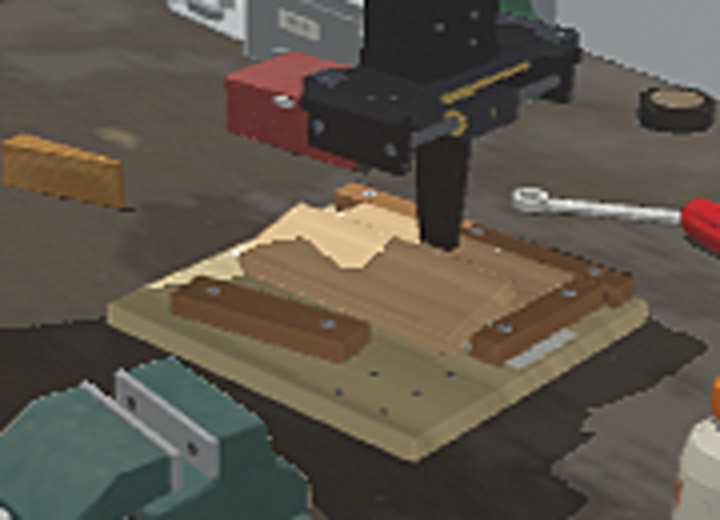

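>>> drive_tool(plan=[[0,0,0,0,0,0.001,1],[0,0,0,0,0,0.002,1],[0,0,0,0,0,0.002,1]])

```text
time_s: 7.88
position: [0.6083, 0.0003, -0.0058]
ee_rot: [-180.0, -0.0, 101.5]
contact_force: [-0.3, 0.3, 0.1]
gripper_width: 0.003
```

>>> drive_tool(plan=[[0,0,0,0,0,0.001,1],[0,0,0,0,0,0.002,1],[0,0,0,0,0,0.002,1]])

```text
time_s: 8.25
position: [0.6085, 0.0003, -0.006]
ee_rot: [180.0, 0.0, 101.5]
contact_force: [-6.8, 0.5, 20.0]
gripper_width: 0.005
```

Real fingertips are 35 mm short of the reported TCP (contact at reported z −0.006 on the 29 mm surface). I'll account for it: tip z = reported + 0.035. Now push the board.

>>> drive_tool(plan=[[0,0,0,0,0,-0.0065,1],[0,0,0,0,0,-0.0065,1],[0,0,0,0,-0.005,-0.0065,1],[0,0,0,0,-0.01,-0.0065,1],[0,0,0,0,-0.013,-0.0065,1],[0,0,0,0,-0.016,-0.0065,1],[0,0,0,0,-0.016,-0.0065,1]])

```text
time_s: 9.12
position: [0.5925, -0.0029, -0.0013]
ee_rot: [-180.0, -0.0, 101.5]
contact_force: [0.3, -0.1, -0.2]
gripper_width: 0.004
```

Run:
```python
from h import *
d=snap('scene','s6.png'); c=d['img'][:,:,::-1][200:330,270:450]; cv2.imwrite('pics/z10.png',cv2.resize(c,None,fx=4,fy=4,interpolation=cv2.INTER_CUBIC))
s=st()
```

```text
9.18 [ 0.5927 -0.0029 -0.0013] [180.    -0.   101.46] [0.4 0.  0.8] 0.001 jig [0.0417 0.0019]
```

View pics/z10.png

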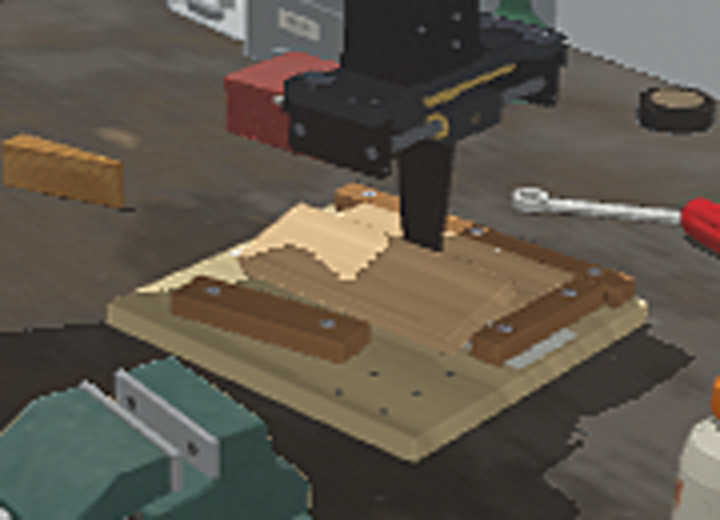

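>>> drive_tool(plan=[[0,0,0,0,-0.002,0,1],[0,0,0,0,-0.004,0,1],[0,0,0,0,-0.006,0,1],[0,0,0,0,-0.006,0,1]])

```text
time_s: 9.68
position: [0.5867, -0.0041, -0.0013]
ee_rot: [-180.0, -0.0, 101.5]
contact_force: [0.0, 0.5, 0.5]
gripper_width: 0.003
```

>>> drive_tool(plan=[[0,0,0,0,-0.002,0,1],[0,0,0,0,-0.004,0,1],[0,0,0,0,-0.006,0,1],[0,0,0,0,-0.006,0,1]])

```text
time_s: 10.18
position: [0.5807, -0.0053, -0.0013]
ee_rot: [-180.0, -0.0, 101.5]
contact_force: [0.7, 0.2, -1.0]
gripper_width: 0.004
```

Run:
```python
from h import *
d=snap('scene','s7.png'); c=d['img'][:,:,::-1][200:330,270:450]; cv2.imwrite('pics/z11.png',cv2.resize(c,None,fx=4,fy=4,interpolation=cv2.INTER_CUBIC))
s=st(); wsnap('w3.png')
```

```text
10.22 [ 0.5809 -0.0053 -0.0013] [-1.8000e+02 -1.0000e-02  1.0147e+02] [-0.7  0.1  0.9] 0.006 jig [0.0297 0.0019]
```

View pics/z11.png

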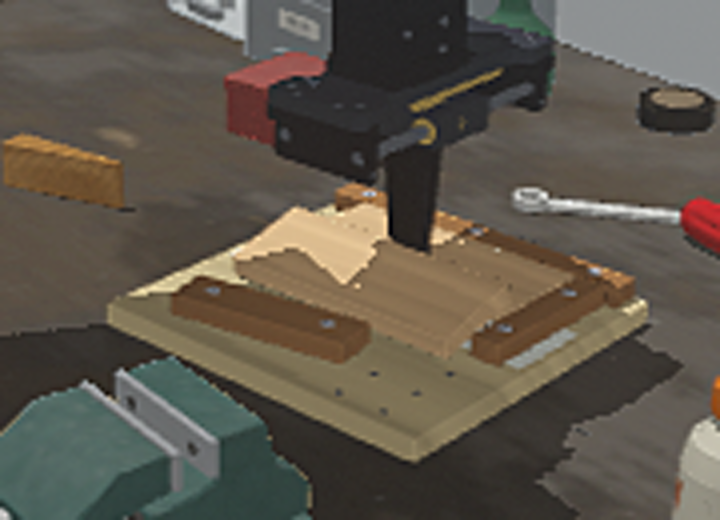

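View pics/w3.png

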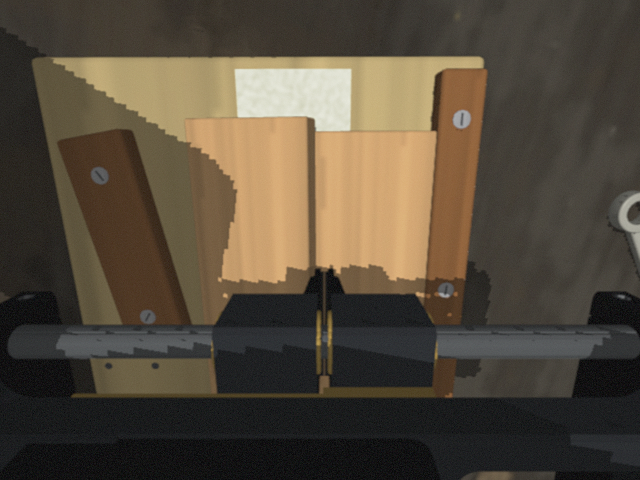

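The board is sliding (corner (300,203)→(293,208)), still tilted. Continue.

>>> drive_tool(plan=[[0,0,0,0,-0.002,0,1],[0,0,0,0,-0.004,0,1],[0,0,0,0,-0.006,0,1],[0,0,0,0,-0.006,0,1]])

```text
time_s: 10.78
position: [0.5749, -0.0065, -0.0013]
ee_rot: [-180.0, -0.0, 101.5]
contact_force: [-0.3, -0.0, 0.0]
gripper_width: 0.007
```

Run:
```python
from h import *
d=snap('scene','s8.png'); c=d['img'][:,:,::-1][200:330,270:450]; cv2.imwrite('pics/z12.png',cv2.resize(c,None,fx=4,fy=4,interpolation=cv2.INTER_CUBIC))
s=st()
```

```text
10.82 [ 0.575  -0.0065 -0.0013] [-1.8000e+02 -1.0000e-02  1.0146e+02] [ 0.6  0.1 -0.5] 0.003 jig [0.0236 0.002 ]
```

View pics/z12.png

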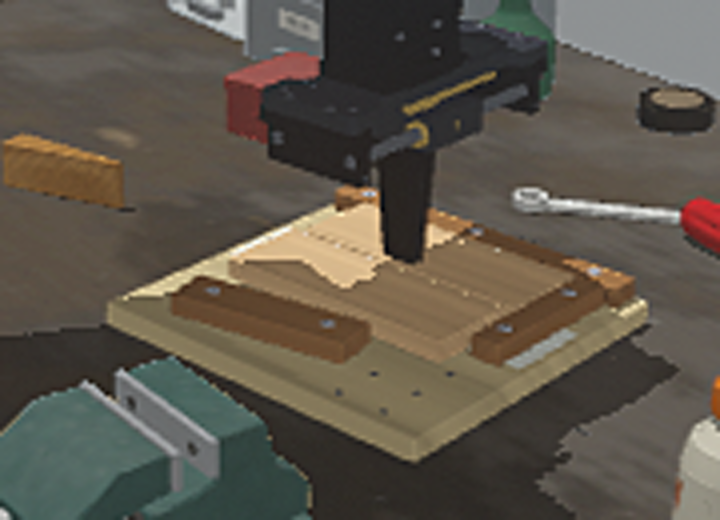

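Board is now flat, joint slightly open. Next, the wedge.

Run:
```python
from h import *
print(delta([.537,.187,.06],113.5))
```

```text
(array([-0.000e+00, -1.000e-02, -1.204e+01]), array([ 0.1972,  0.0012, -0.0612]))
```

>>> drive_tool(plan=[[0,0,0,0,0,-0.06,1],[0,0,-6,0.04,0,-0.061,0.5],[0,0,-12,0.1,0,-0.061,0.5],[0,0,-12,0.16,0,-0.061,0.5],[0,0,-12,0.197,0.001,-0.061,0.5],[0,0,-12,0.197,0.001,-0.061,0.5],[0,0,-12,0.197,0.001,-0.061,0.5]])

```text
time_s: 11.7
position: [0.5369, 0.1864, 0.0597]
ee_rot: [-180.0, 0.0, 113.5]
contact_force: [0.6, -0.1, -0.9]
gripper_width: 0.492
```

Run:
```python
from h import *
st(); wsnap('w4.png')
```

```text
11.7 [0.5369 0.1864 0.0597] [-179.99    0.    113.48] [ 0.6 -0.1 -0.9] 0.492 jig [0.0248 0.1985]
```

View pics/w4.png

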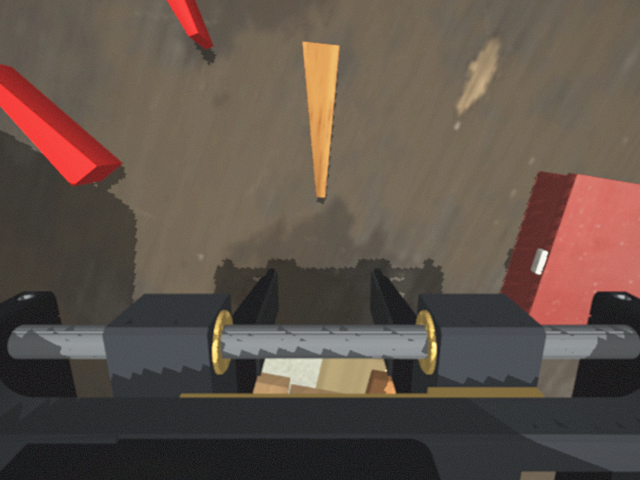

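Wedge at corners (303,42),(339,44),(327,196),(317,197), nicely aligned.

Run:
```python
from h import *
d=load('w4.png'); hsv=cv2.cvtColor(d['img'],cv2.COLOR_RGB2HSV)
m=cv2.inRange(hsv,(8,110,90),(25,255,255)); m[:, :260]=0; m[:,380:]=0; m[230:]=0
c=max(cv2.findContours(m,0,2)[0],key=cv2.contourArea); q=cv2.approxPolyDP(c,4,True)[:,0]; print(q)
Q=[(303,42),(339,44),(327,196),(317,197)]
P=np.array([onz(d,u,v,.032) for u,v in Q]); print(P)
for i in range(4): print(np.linalg.norm(P[i]-P[(i+1)%4]).round(4))
an=lambda a,b: np.degrees(np.arctan2(*(b-a)[[1,0]]))
print('straight',an(P[1],P[2]),'slant',an(P[0],P[3]))
```

```text
[[303  41]
 [315 192]
 [324 197]
 [339  46]]
[[0.47593849 0.29946364 0.032     ]
 [0.49556753 0.30685327 0.032     ]
 [0.52479568 0.22258681 0.032     ]
 [0.51911718 0.21941004 0.032     ]]
0.021
0.0892
0.0065
0.091
straight -70.87069587430506 slant -61.65881121547429
```

Run:
```python
from h import *
print(delta([.500,.2713,-.018],113.7))
```

```text
(array([-0.  ,  0.  , -0.27]), array([ 0.0931, -0.0001,  0.0777]))
```

>>> drive_tool(plan=[[0,0,0,0.06,0,0,0.5],[0,0,0,0.093,0,0.01,0.5],[0,0,0,0.093,0,0.05,0.5],[0,0,0,0.093,0,0.07,0.5],[0,0,0,0.093,0,0.0777,0.5],[0,0,0,0.093,0,0.0777,0.6],[0,0,0,0.093,0,0.0777,1],[0,0,0,0.093,0,0.0777,1],[0,0,0,0.093,0,0.0777,1],[0,0,0,0.093,0,0.0777,1],[0,0,0,0.093,0,0.0777,1]])

```text
time_s: 13.12
position: [0.5001, 0.2722, -0.0174]
ee_rot: [180.0, 0.0, 113.5]
contact_force: [-0.9, -1.0, 6.9]
gripper_width: 0.172
```

Run:
```python
from h import *
st(); wsnap('w5.png')
d=snap('scene','s9.png'); c=d['img'][:,:,::-1][150:300,200:380]; cv2.imwrite('pics/z13.png',cv2.resize(c,None,fx=4,fy=4,interpolation=cv2.INTER_CUBIC))
```

```text
13.12 [ 0.5001  0.2722 -0.0174] [179.95   0.   113.48] [-0.9 -1.   6.9] 0.172 jig [0.0057 0.29  ]
```

View pics/z13.png

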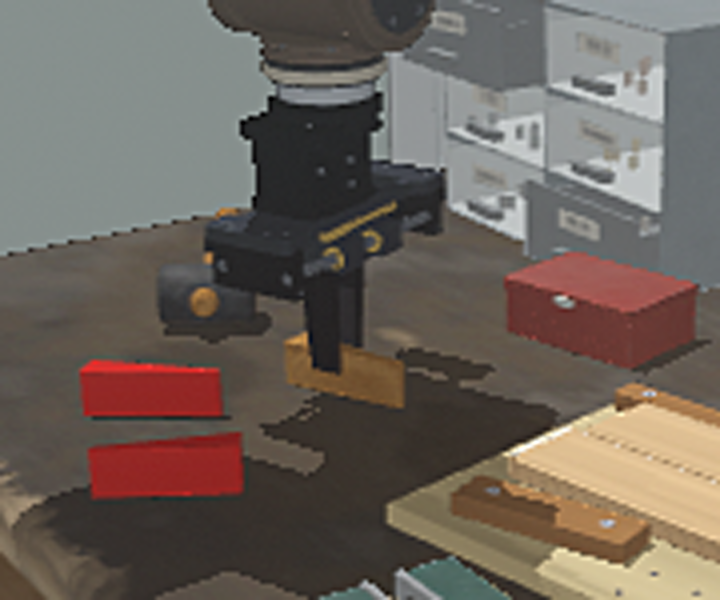

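Run:
```python
from h import *
d=snap('top','top1.png'); c=d['img'][165:270,305:415][:,:,::-1]; cv2.imwrite('pics/z14.png',cv2.resize(c,None,fx=5.5,fy=5.5,interpolation=cv2.INTER_CUBIC))
```

```text
(no output)
```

View pics/z14.png

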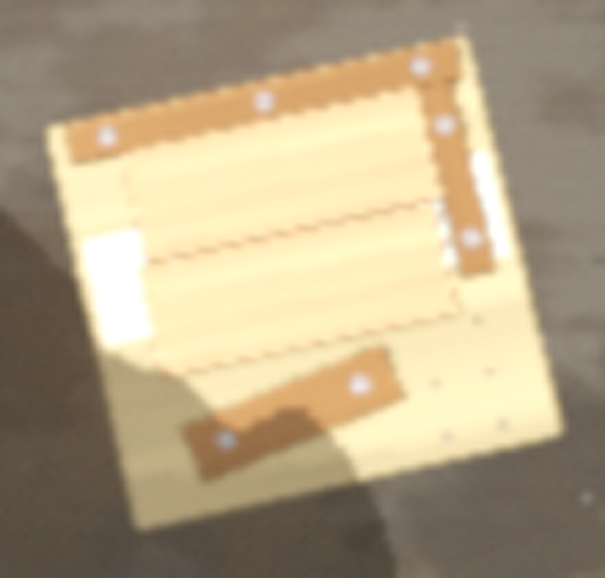

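Run:
```python
from h import *
d=load('top1.png')
for n,u,v,h in [('board -x +y',157,373,.029),('board -x -y',460,315,.029),('joint +y',147,262,.029),('joint -y',435,202,.029),('cleat wide',183,427,.029),('cleat narrow',388,345,.029),('stop corner',450,275,.029)]:
    print(n,(w2j(onz(d,305+u/5.5-.41,165+v/5.5-.41,h))*1000).round(1))
p=j2w(-.057,.151)
print(delta([*p,.035],105.9))
```

```text
board -x +y [-35.8  86.8]
board -x -y [-40.6 -74.7]
joint +y [22.6 79.1]
joint -y [ 20.7 -75.7]
cleat wide [-66.5  79.8]
cleat narrow [-47.8 -34.3]
stop corner [-18.8 -74.5]
(array([ 0.04, -0.  ,  7.57]), array([-0.1229, -0.0902, -0.0525]))
```

>>> drive_tool(plan=[[0,0,0,0,0,-0.03,1],[0,0,0,0,0,-0.0525,1],[0,0,4,-0.04,-0.03,-0.0525,1],[0,0,7.5,-0.08,-0.06,-0.0525,1],[0,0,7.5,-0.11,-0.08,-0.0525,1],[0,0,7.5,-0.123,-0.09,-0.0525,1],[0,0,7.5,-0.123,-0.09,-0.0525,1],[0,0,7.5,-0.123,-0.09,-0.0525,1]])

```text
time_s: 14.28
position: [0.4667, 0.1243, 0.0346]
ee_rot: [180.0, -0.0, 106.0]
contact_force: [0.5, -0.1, -0.6]
gripper_width: 0.174
```

Run:
```python
from h import *
st(); wsnap('w6.png')
d=snap('scene','s10.png'); c=d['img'][:,:,::-1][180:330,240:420]; cv2.imwrite('pics/z15.png',cv2.resize(c,None,fx=4,fy=4,interpolation=cv2.INTER_CUBIC))
d=snap('top','top2.png'); c=d['img'][165:270,285:415][:,:,::-1]; cv2.imwrite('pics/z16.png',cv2.resize(c,None,fx=5,fy=5,interpolation=cv2.INTER_CUBIC))
```

```text
14.28 [0.4667 0.1243 0.0346] [ 1.7997e+02 -1.0000e-02  1.0600e+02] [ 0.5 -0.1 -0.6] 0.174 jig [-0.0564  0.1517]
```

View pics/z15.png

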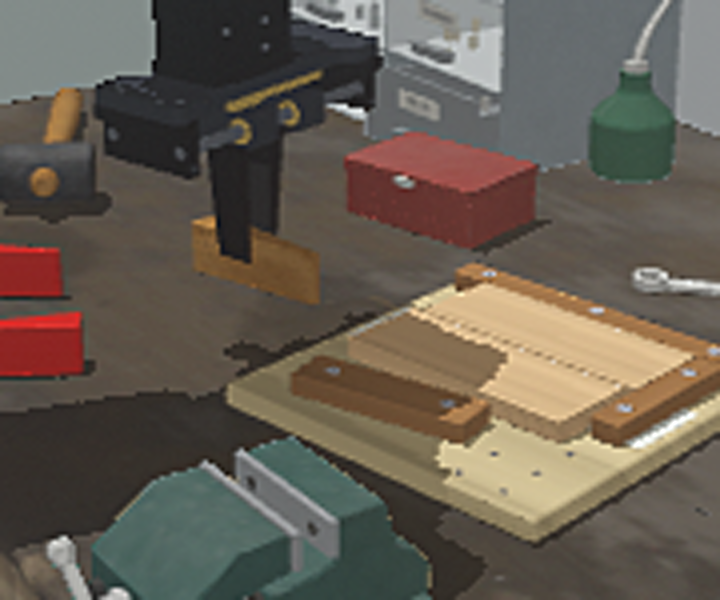

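View pics/z16.png

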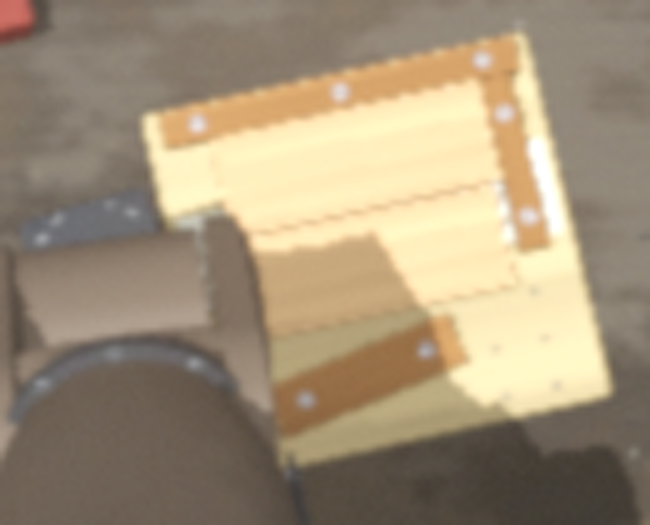

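View pics/w6.png

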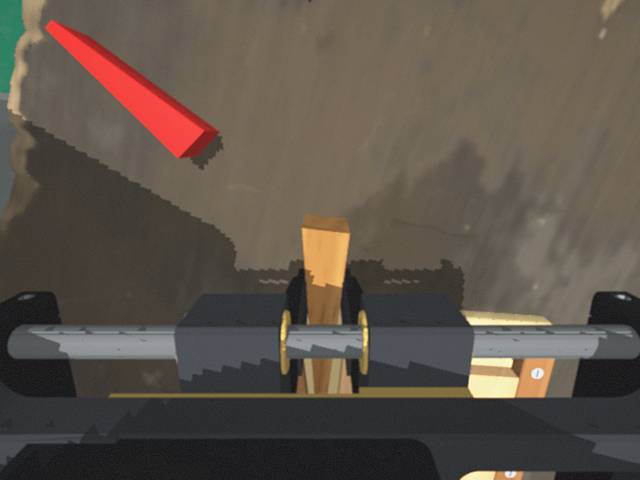

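Run:
```python
from h import *
d=load('w6.png'); 
for u,v in [(302,229),(350,233),(344,290),(307,290)]: print((w2j(onz(d,u,v,.084))*1000).round(1))
print(delta([*j2w(-.057,.151),-.0005],105.9)); print(delta([*j2w(-.057,.098),-.0005],105.9))
```

```text
[-67.6 186.1]
[-46.2 186. ]
[-46.4 158.6]
[-63.5 157.2]
(array([ 0.01, -0.  ,  0.14]), array([-0.0007, -0.0004,  0.0349]))
(array([ 0.01, -0.  ,  0.14]), array([-0.0536, -0.0046,  0.0349]))
```

>>> drive_tool(plan=[[0,0,0,0,0,0.02,1],[0,0,0,0,0,0.035,1],[0,0,0,-0.01,-0.001,0.035,1],[0,0,0,-0.02,-0.0016,0.035,1],[0,0,0,-0.03,-0.0024,0.035,1],[0,0,0,-0.04,-0.0032,0.035,1],[0,0,0,-0.048,-0.0038,0.035,1],[0,0,0,-0.048,-0.0038,0.035,1]])

```text
time_s: 15.42
position: [0.476, 0.0757, -0.0004]
ee_rot: [180.0, -0.0, 105.9]
contact_force: [-0.2, 0.6, -0.6]
gripper_width: 0.172
```

Run:
```python
from h import *
st()
d=snap('scene','s11.png'); c=d['img'][:,:,::-1][180:330,240:420]; cv2.imwrite('pics/z17.png',cv2.resize(c,None,fx=4,fy=4,interpolation=cv2.INTER_CUBIC))
```

```text
15.43 [ 4.76e-01  7.57e-02 -4.00e-04] [179.98  -0.   105.91] [-0.2  0.6 -0.6] 0.172 jig [-0.057   0.1022]
```

View pics/z17.png

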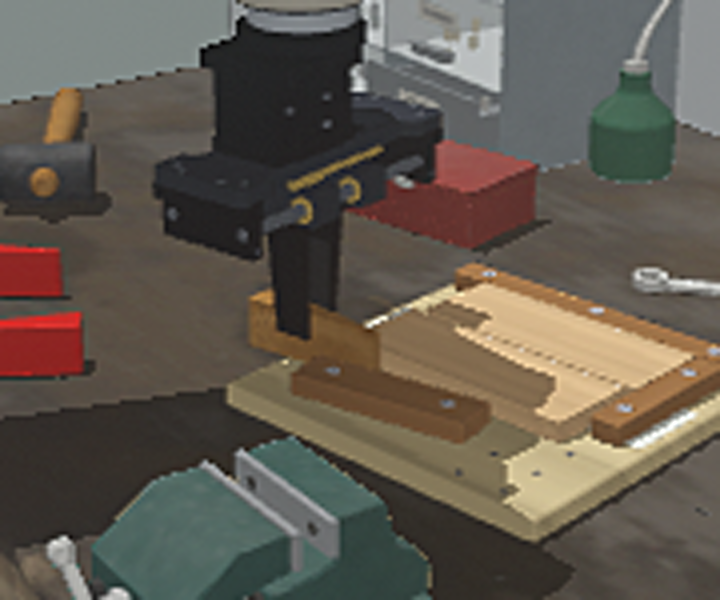

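>>> drive_tool(plan=[[0,0,0,0,0.003,0.001,1],[0,0,0,-0.004,0.006,0.001,1],[0,0,0,-0.012,0.007,0.001,1],[0,0,0,-0.02,0.008,0.001,1],[0,0,0,-0.028,0.0085,0.001,1],[0,0,0,-0.036,0.0085,0.001,1],[0,0,0,-0.044,0.0085,0.001,1],[0,0,0,-0.05,0.0085,0.001,1],[0,0,0,-0.05,0.0085,0.001,1]])

```text
time_s: 16.6
position: [0.497, 0.0302, -0.0016]
ee_rot: [-179.9, -0.0, 106.0]
contact_force: [-5.8, -1.5, 0.8]
gripper_width: 0.174
```

Run:
```python
from h import *
st()
d=snap('scene','s12.png'); c=d['img'][:,:,::-1][180:330,240:420]; cv2.imwrite('pics/z18.png',cv2.resize(c,None,fx=4,fy=4,interpolation=cv2.INTER_CUBIC))
```

```text
16.6 [ 0.497   0.0302 -0.0016] [-1.7990e+02 -3.0000e-02  1.0596e+02] [-5.8 -1.5  0.8] 0.174 jig [-0.0455  0.0534]
```

View pics/z18.png

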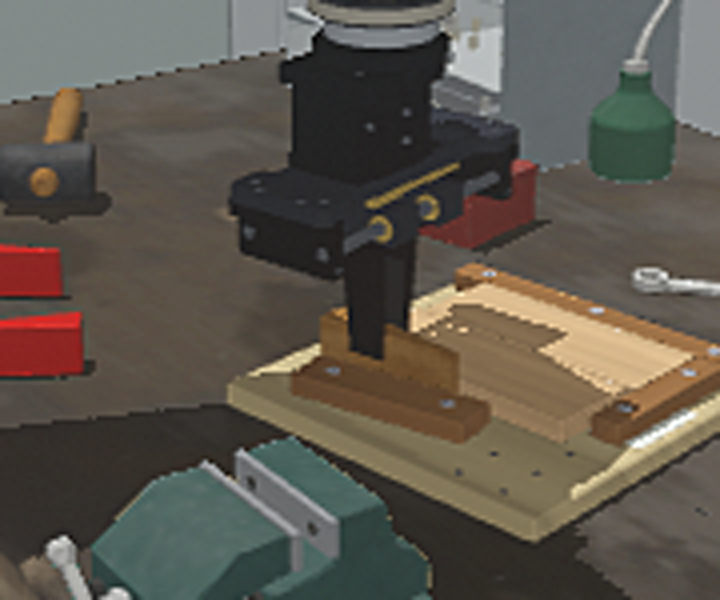

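Force of −5.8 N shows the board is now pressed against the joint. Slide on towards −y.

>>> drive_tool(plan=[[0,0,0,-0.008,-0.0006,0,1],[0,0,0,-0.016,-0.0013,0,1],[0,0,0,-0.024,-0.0019,0,1],[0,0,0,-0.03,-0.0024,0,1],[0,0,0,-0.034,-0.0027,0,1],[0,0,0,-0.034,-0.0027,0,1]])

```text
time_s: 17.4
position: [0.5038, -0.0029, -0.0016]
ee_rot: [-179.9, -0.0, 106.0]
contact_force: [-5.0, -3.0, -0.2]
gripper_width: 0.174
```

Run:
```python
from h import *
st()
```

```text
17.4 [ 0.5038 -0.0029 -0.0016] [-1.7992e+02 -2.0000e-02  1.0599e+02] [-5.  -3.  -0.2] 0.174 jig [-0.0454  0.0196]
```

Now at 9 mm short of the estimated seat; push further in small steps.

>>> drive_tool(plan=[[0,0,0,-0.003,-0.0002,0,1],[0,0,0,-0.006,-0.0005,0,1],[0,0,0,-0.006,-0.0005,0,1]])

```text
time_s: 17.77
position: [0.5053, -0.0087, -0.0015]
ee_rot: [-180.0, -0.0, 106.0]
contact_force: [-5.2, 0.1, 0.5]
gripper_width: 0.17
```

>>> drive_tool(plan=[[0,0,0,-0.002,-0.0002,0,1],[0,0,0,-0.004,-0.0003,0,1],[0,0,0,-0.004,-0.0003,0,1]])

```text
time_s: 18.15
position: [0.5062, -0.0125, -0.0015]
ee_rot: [-180.0, -0.0, 106.0]
contact_force: [-5.7, 2.4, 1.2]
gripper_width: 0.172
```

Run:
```python
from h import *
st()
```

```text
18.15 [ 0.5062 -0.0125 -0.0015] [-1.7997e+02 -3.0000e-02  1.0598e+02] [-5.7  2.4  1.2] 0.172 jig [-0.045   0.0098]
```

>>> drive_tool(plan=[[0,0,0,-0.002,-0.0002,0,1],[0,0,0,-0.003,-0.0003,0,1],[0,0,0,-0.003,-0.0003,0,1]])

```text
time_s: 18.52
position: [0.5062, -0.0133, -0.0015]
ee_rot: [-180.0, -0.2, 105.9]
contact_force: [-5.6, 25.0, 3.4]
gripper_width: 0.177
```

Run:
```python
from h import *
st()
```

```text
18.52 [ 0.5062 -0.0133 -0.0015] [-1.7996e+02 -1.7000e-01  1.0591e+02] [-5.6 25.   3.4] 0.177 jig [-0.0451  0.009 ]
```

Tight: 25 N reaction at the expected seat. Let go and inspect.

>>> drive_tool(plan=[[0,0,0,-0.002,0,0,0.6],[0,0,0,-0.002,0,0,0.5],[0,0,0,-0.002,0,0,0.5],[0,0,0,-0.002,0,0,0.5],[0,0,0,-0.002,0,-0.03,0.5],[0,0,0,-0.03,0,-0.08,0.5],[0,0,0,-0.09,0.02,-0.12,0.5],[0,0,0,-0.14,0.04,-0.14,0.5],[0,0,0,-0.14,0.04,-0.14,0.5],[0,0,0,-0.14,0.04,-0.14,0.5]])

```text
time_s: 19.77
position: [0.5835, -0.1393, 0.138]
ee_rot: [-180.0, -0.0, 105.9]
contact_force: [-1.0, 0.8, -0.7]
gripper_width: 0.502
```

Run:
```python
from h import *
st(); wsnap('w7.png')
d=snap('scene','s13.png'); c=d['img'][:,:,::-1][180:330,240:420]; cv2.imwrite('pics/z19.png',cv2.resize(c,None,fx=4,fy=4,interpolation=cv2.INTER_CUBIC))
```

```text
19.77 [ 0.5835 -0.1393  0.138 ] [-1.7997e+02 -4.0000e-02  1.0592e+02] [-1.   0.8 -0.7] 0.502 jig [ 0.0055 -0.1299]
```

View pics/z19.png

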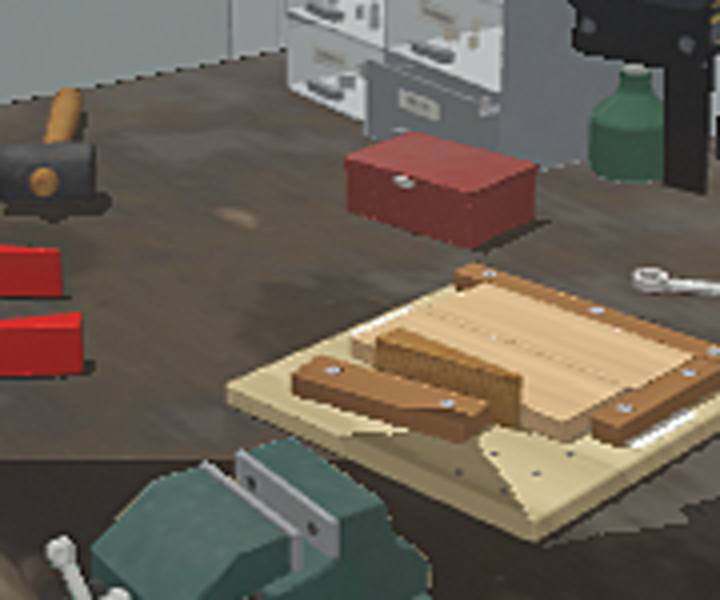

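View pics/w7.png

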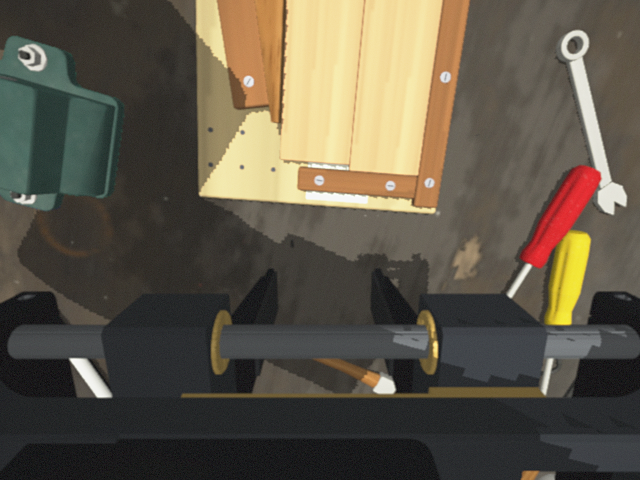

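The wedge stands in the gap, joint line a thin closed line (col ~350–362). Check the wedge's thin end at (279,123).

Run:
```python
from h import *
d=load('w7.png'); im=d['img'][:,:,::-1][0:215,190:470]; cv2.imwrite('pics/z20.png',cv2.resize(im,None,fx=2.8,fy=2.8,interpolation=cv2.INTER_CUBIC))
for n,u,v,h in [('thin',279,123,.047),('cleat end',268,108,.029),('stop',299,190,.029),('base-y',201,196,.015),('board -x,-y',283,160,.029),('joint -y',350,165,.029)]: print(n,(w2j(onz(d,u,v,h))*1000).round(1))
```

```text
thin [-34.8 -46.7]
cleat end [-46.5 -35.1]
stop [ -17.1 -100.3]
base-y [-106.8 -114.7]
board -x,-y [-32.2 -75.9]
joint -y [ 25.1 -75.6]
```

View pics/z20.png

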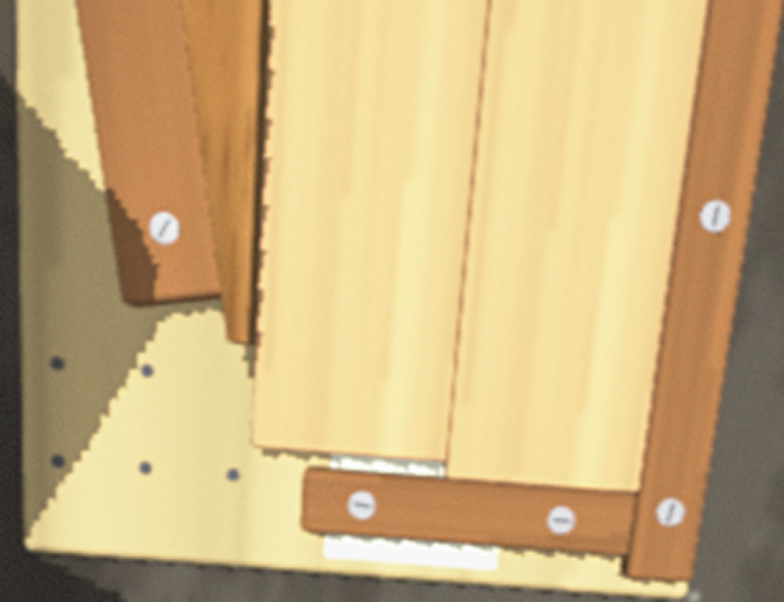

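Run:
```python
from h import *
p=j2w(0.006,0.002)
for z in (.02,-.003): print(delta([*p,z],101.5))
```

```text
(array([-0.09, -0.07,  4.5 ]), array([0.1302, 0.0113, 0.1179]))
(array([-0.09, -0.07,  4.5 ]), array([0.1302, 0.0113, 0.1409]))
```

>>> drive_tool(plan=[[0,0,4.5,0.05,0.005,0,1],[0,0,4.5,0.1,0.011,0.02,1],[0,0,4.5,0.13,0.011,0.06,1],[0,0,4.5,0.13,0.011,0.1,1],[0,0,4.5,0.13,0.011,0.118,1],[0,0,4.5,0.13,0.011,0.13,1],[0,0,4.5,0.13,0.011,0.138,1],[0,0,4.5,0.13,0.011,0.141,1],[0,0,4.5,0.13,0.011,0.141,1],[0,0,4.5,0.13,0.011,0.141,1]])

```text
time_s: 21.12
position: [0.559, -0.0114, -0.002]
ee_rot: [180.0, 0.0, 101.5]
contact_force: [-0.6, 0.2, 0.3]
gripper_width: 0.007
```

Run:
```python
from h import *
st()
```

```text
21.12 [ 0.559  -0.0114 -0.002 ] [1.7996e+02 1.0000e-02 1.0146e+02] [-0.6  0.2  0.3] 0.007 jig [0.007  0.0003]
```

>>> drive_tool(plan=[[0,0,0,0,0,0.002,1],[0,0,0,0,0,0.0035,1],[0,0,0,0,0,0.0045,1],[0,0,0,0,0,0.005,1],[0,0,0,0,0,0.005,1]])

```text
time_s: 21.75
position: [0.5589, -0.0114, -0.0061]
ee_rot: [180.0, 0.0, 101.5]
contact_force: [-5.5, 0.5, 19.5]
gripper_width: 0.007
```

>>> drive_tool(plan=[[0,0,0,0,0,0,1],[0,0,0,0,0,0,1],[0,0,0,0,0,0,1],[0,0,0,0,0,0,1]])

```text
time_s: 22.25
position: [0.5589, -0.0113, -0.0061]
ee_rot: [179.9, 0.0, 101.5]
contact_force: [-4.6, -0.0, 19.9]
gripper_width: 0.005
```

Run:
```python
from h import *
st()
d=snap('scene','s14.png'); c=d['img'][:,:,::-1][180:330,240:420]; cv2.imwrite('pics/z21.png',cv2.resize(c,None,fx=4,fy=4,interpolation=cv2.INTER_CUBIC))
```

```text
22.25 [ 0.5589 -0.0113 -0.0061] [1.7995e+02 2.0000e-02 1.0147e+02] [-4.6 -0.  19.9] 0.005 jig [0.0069 0.0004]
```

View pics/z21.png

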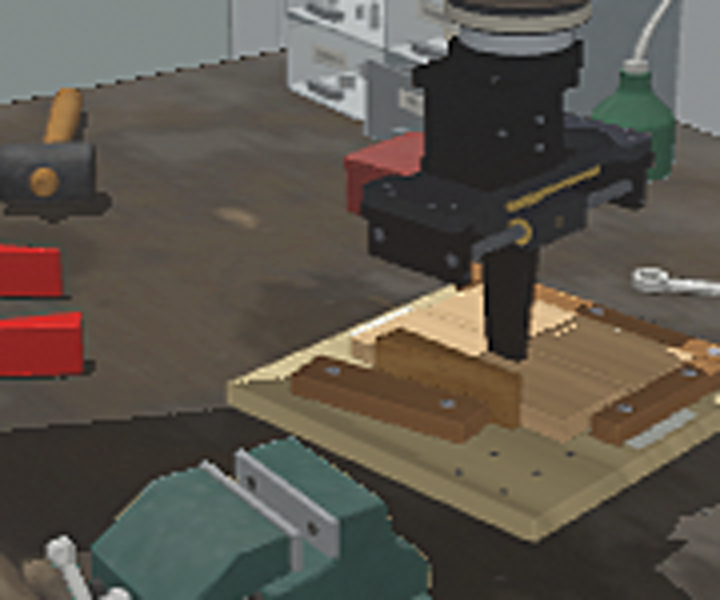

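The closed fingers press the loose half (tip at ~(508,355)), wedge stays free in the gap, steady 20 N. Hand in.

Run:
```python
from h import *
workorder.job_done(); st()
```

```text
the job is handed in; nothing more can be done
the job is handed in; nothing more can be done
```

I pushed the loose half off the fixed half until it dropped flat. Then I slid the beech wedge thin end first into the wide end of the gap until it was tight, let go of it, and handed the job in at about 22 s while pressing the loose half down.

**Last checks**
- **Wedge tight:** it stopped moving with about 25 N of reaction. In the wrist view its thin end was at jig y −46.7 mm, against −45 mm expected at the seat. It stayed in place after I let go.
- **Joint:** it shows as a thin closed line. The fingers touched the loose half at the same reading as the fixed half, so the two tops are level there to about 0.1 mm. That is one point only. I did not measure flushness at the two ends of the joint.
- **Final press:** a steady 20 N or so, with the fingers clear of the wedge.
- **Bottle, brush and mallet:** no move took the arm to them, and no picture I looked at showed them disturbed. I did not measure their positions at the end.

**What disagreed**
- **Fingertips:** the real tips end about 35 mm short of the reported TCP. I noticed this when a first push missed the board, confirmed it by touching the fixed half, and corrected every height after that.
- **Cameras:** the top and wrist cameras differed by about 3 mm on the jig's position. I used a value in between and let contact settle the fit.
- **Loose half along the joint:** it sits about 4 mm off the end stop, which the task does not judge.

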